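# Put the grinding wheels and stones back in their rests

## Task

Clear up the grinding bench: put the two abrasive wheels and the two sharpening stones away, each flat inside the wooden rest whose recess has its own shape and size (large wheel, small wheel, square stone, long stone). They are brittle, so set them down rather than drop them, let go of them all, and do not shove aside or knock over the grease tin or the oil pot that stand among them.

Things in the scene. Friction and masses are not known exactly. Their poses are not given: they have to be found in the camera images.
- wheel_large: Loose grey abrasive grinding wheel lying flat on the bench: a disc 64 mm in diameter and 18 mm thick, with a round steel hub 20 mm in diameter standing up from its middle, from 18 to 54 mm above the wheel's underside; take it by the hub. About 200 g. Origin: centre of the underside, z up along the hub.
- wheel_small: Loose grey abrasive grinding wheel lying flat on the bench: a disc 44 mm in diameter and 18 mm thick, with a round steel hub 20 mm in diameter standing up from its middle, from 18 to 54 mm above the wheel's underside; take it by the hub. About 110 g. Origin: centre of the underside, z up along the hub.
- stone_square: Loose grey sharpening stone, a solid block square in plan, 46 x 46 mm and 40 mm tall, about 200 g. Origin: centre of the underside, z up, x and y square to the sides.
- stone_long: Loose grey sharpening stone, a solid oblong block, 90 mm long (its x), 28 mm wide (its y) and 40 mm tall, about 220 g. Origin: centre of the underside, z up, x along its length.
- rest_wheel_large: Plain plywood rest, fixed to the bench, with a shallow round recess 82 mm in diameter (94 mm outside); its floor is 4 mm above the bench and its rim, 6 mm wide, tops out 10 mm above the bench. It belongs to the large wheel, which fits with 9 mm to spare all round and, when home, stands on the recess floor with its underside 4 mm above the bench. Origin: centre of the rest at bench height.
- rest_wheel_small: Plain plywood rest, fixed to the bench, with a shallow round recess 62 mm in diameter (74 mm outside); its floor is 4 mm above the bench and its rim, 6 mm wide, tops out 10 mm above the bench. It belongs to the small wheel, which fits with 9 mm to spare all round and, when home, stands on the recess floor with its underside 4 mm above the bench. Origin: centre of the rest at bench height.
- rest_square: Plain plywood rest, fixed to the bench, with a shallow square recess 64 x 64 mm (76 x 76 mm outside); its floor is 4 mm above the bench and its rim, 6 mm wide, tops out 10 mm above the bench. It belongs to the square stone, which fits with 9 mm to spare all round and, when home, stands on the recess floor with its underside 4 mm above the bench. Origin: centre of the rest at bench height, x and y square to its sides.
- rest_long: Plain plywood rest, fixed to the bench, with a shallow oblong recess 108 mm long (its x) and 46 mm wide (its y) (120 x 58 mm outside); its floor is 4 mm above the bench and its rim, 6 mm wide, tops out 10 mm above the bench. It belongs to the long stone, which fits with 9 mm to spare all round and, when home, stands on the recess floor with its underside 4 mm above the bench. Origin: centre of the rest at bench height, x along its length.
- grease_tin: Squat round aluminium tin, 45 mm in diameter and 38 mm tall. Stands on the bench between the task's things and must not be shoved aside or knocked over. Origin: centre of the underside, z up.
- oil_pot: Small round amber glass oil pot with a black cap, 36 mm in diameter and 55 mm tall. Stands on the bench between the task's things and must not be shoved aside or knocked over. Origin: centre of the underside, z up.
Mind the look-alikes: they are no part of the job. What is shaped like the stone_long but blue, purple or yellow is not meant.

How it is judged:
By the outcome, as a careful person would: the job done as asked, in the order asked, and still so for the second after the job is handed in, with the robot touching nothing.
It also fails if it takes over 99 s, if anything falls off the work surface, if the arm or the gripper's body presses on something with over 40 N, if the wrist force passes 120 N, or if a joint passes its speed limit or range.

## Robot

A 6-joint arm with a two-finger parallel gripper is mounted at the origin on the work surface. World frame = base frame: x ahead of the robot, y to its left, z up, the work surface at z = 0. Lengths are in mm, angles in rad, forces in N, time in s.
With the tool pointing down it reaches from about 375 to 975 mm from the base axis. Payload 3.8 kg.
Tool frame: the origin (TCP) lies at the very end of the fingers, on their centre line; the grasp point (between the pads) lies 19 mm behind it; z points along the fingers, y is the line along which they close (so a half turn about z gives the same grasp; the last joint's range is limited). The gripper opens to 85 mm and grips with 20 to 120 N. Pads are 22 mm wide; open, the fingers measure 114 mm over their backs; the gripper's body (76 mm by 85 mm) begins 54 mm behind the grasp point. The pads swing forward as they close: fully open they stand 13 mm farther back than shut.
Start: joints at [1.174, 0.264, 1.604, -0, 1.274, -0.037], TCP at [237.656, 631.773, 231.28] pointing down, gripper open.
Joint ranges: [-2.63, 2.63], [-0.94, 2.18], [0.31, 2.57], [-1.31, 4.45], [0, 2.66], [-2.55, 2.55]. Speed limits (rad/s): [2.57, 2.57, 3.14, 3.14, 3.14, 3.14].

## Interface

Orientations are given as a 3x3 rotation matrix whose columns are the frame's x, y, z axes.
In Python, from bench import status, grab_frame, camera_info, robot gives the robot as it stands.
- The arm moves only by the shell command python3 -m crank 'ROWS' [FORCE]. ROWS is JSON, a list of rows, each a list of 3 entries, a list of its own where there are three numbers: the turn, a rotation vector about the tool's x, y, z in rad, then the shift along the tool's x, y, z in mm, then the gripper's target within -1 to 1 (fully open at 1, half-way at 0, shut at -1). A call has 1 to 10 rows; each row shifts and turns the commanded pose from where the row before left it, along the tool's axes as they then stand; what a row does not reach is not made up. A row lasts 1/12 s, in which the tool goes at most 41.7 mm and 7.16 degrees, less where a joint would pass 70% of its speed; a pose out of reach is approached as far as the arm can. A call is refused whole if a number of a shift passes 41.7 or a number of a turn 0.125, either way. A call with a gripper value outside its range is refused whole. The fingers move at their own pace and stop on an object; FORCE is the grip in N (left out, the last holds). Time passes only in rows, so rows that do not move let the fingers close. It gives the time, the measured TCP pose, the force, the opening and the grip force at its end, in the units of the state.
- status.read_state(): the state, without advancing time (a new reading comes with each control period).
- grab_frame(name): name is "side" or "top"; returns (picture, depth): 480x640x3 uint8, red, green, blue; 480x640 float32, mm along the optical axis (not along the pixel's ray), 0 where there is no reading.
- camera_info(name): a dict with "camera_matrix" (3x3 intrinsics, pixels), "dist" ([k1, k2, p1, p2, k3] as OpenCV has them; the pictures are not rectified), "extrinsics" (4x4, takes a point from world to camera coordinates). Camera axes: x right, y down, z forward; pixel columns grow to the right and rows downward; lengths in mm; the calibration is good to about 2 mm. A picture is of the moment at which its call begins. camera_info takes no time and is no camera call.
- robot.hand_in(): hands the job in; it is judged then, once.
The state is a dict: "clock": time; "joint_pos": joint angles; "joint_vel": joint speeds; "joint_torque": joint torques, N m; "tcp_pos": TCP position; "eef_rot": TCP orientation; "wrist_force": force on the tool from outside, world axes, zero at the start; "moment": the same for the moment, N m; "finger_gap": finger opening in mm; "grip_force": force on a finger pad.
Only numpy, scipy, OpenCV 4.12 (cv2) and the standard library are available. Lean on these libraries where they do the work, as an engineer would, in place of code of your own. Each camera call takes 0.05 s, during which the arm holds its last target. There are 200 camera calls.

## Working session

There is one attempt and no reset: what is moved stays moved. The work goes in short steps, Python scripts to look and compute and a shell command to move; the robot and the scene stay as the last step left them, time stands still between calls to the robot, and variables do not carry over. Pictures are saved under pics/ and viewed, at most 14 in all, crops included, and the job is handed in when it is done.

```bash
mkdir -p pics; cat > h.py <<'E'
import numpy as np, cv2
from bench import status, grab_frame, camera_info, robot
def toworld(name,uv,z):
    c=camera_info(name);K=np.array(c["camera_matrix"],float);D=np.array(c["dist"],float);T=np.array(c["extrinsics"],float)
    p=cv2.undistortPoints(np.array(uv,float).reshape(-1,1,2),K,D).reshape(-1,2)
    R=T[:3,:3];o=-R.T@T[:3,3]
    d=np.c_[p,np.ones(len(p))]@R
    return o+d*((z-o[2])/d[:,2])[:,None]
def cloud(name,depth):
    c=camera_info(name);K=np.array(c["camera_matrix"],float);D=np.array(c["dist"],float);T=np.array(c["extrinsics"],float)
    v,u=np.mgrid[:480,:640]
    p=cv2.undistortPoints(np.stack([u.ravel(),v.ravel()],1).astype(float).reshape(-1,1,2),K,D).reshape(-1,2)
    P=np.c_[p,np.ones(len(p))]*depth.ravel()[:,None]
    return ((P-T[:3,3])@T[:3,:3]).reshape(480,640,3)
E
python3 - <<'E'
from h import *
for n in("top","side"):
    im,d=grab_frame(n);cv2.imwrite(f"pics/{n}0.png",im[:,:,::-1]);np.savez(f"{n}0.npz",im=im,d=d)
    c=camera_info(n);T=np.array(c["extrinsics"]);print(n,c["camera_matrix"],-T[:3,:3].T@T[:3,3],T[:3,:3].round(2).tolist())
print(status.read_state())
E
```

```text
top [[532.82483034   0.         315.88985518]
 [  0.         532.82483034 236.3594096 ]
 [  0.           0.           1.        ]] [ 428.48631652  -44.95368036 1300.59351704] [[0.0, -1.0, 0.01], [-1.0, -0.0, -0.07], [0.07, -0.01, -1.0]]
side [[444.22197617   0.         318.70249402]
 [  0.         444.22197617 234.21892302]
 [  0.           0.           1.        ]] [138.28637324 598.2030348  586.64059401] [[-0.87, -0.5, 0.02], [-0.3, 0.49, -0.82], [0.4, -0.72, -0.57]]
{'clock': 0.1, 'joint_pos': array([ 1.17407104e+00,  2.64723755e-01,  1.60527910e+00, -1.91272632e-05,
        1.27375105e+00, -3.69124024e-02]), 'joint_vel': array([-0.0001323 , -0.00215787, -0.00272119,  0.00077056, -0.0018523 ,
        0.00141813]), 'joint_torque': array([ 6.34662115e-05, -5.16703105e+01, -3.68589556e+01, -8.00063299e-05,
        6.22836480e-03, -1.95872826e-05]), 'tcp_pos': array([237.41201883, 631.12356536, 230.03310949]), 'eef_rot': array([[-9.35964678e-01,  3.52092959e-01, -8.18235391e-04],
       [ 3.52093905e-01,  9.35962542e-01, -2.00044929e-03],
       [ 6.14935647e-05, -2.16044557e-03, -9.99997664e-01]]), 'wrist_force': array([ 0.10426315,  0.6806219 , -0.63258756]), 'moment': array([ 0.00854316, -0.02095021,  0.06118396]), 'grip_force': 0.0, 'finger_gap': 85.738331311009}
```

View pics/top0.png

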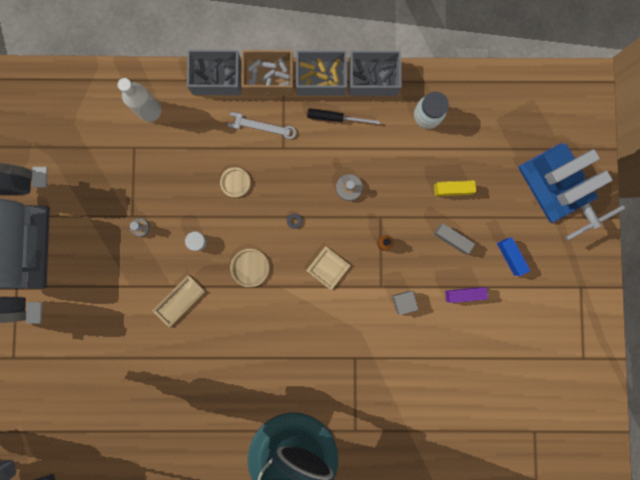

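View pics/side0.png

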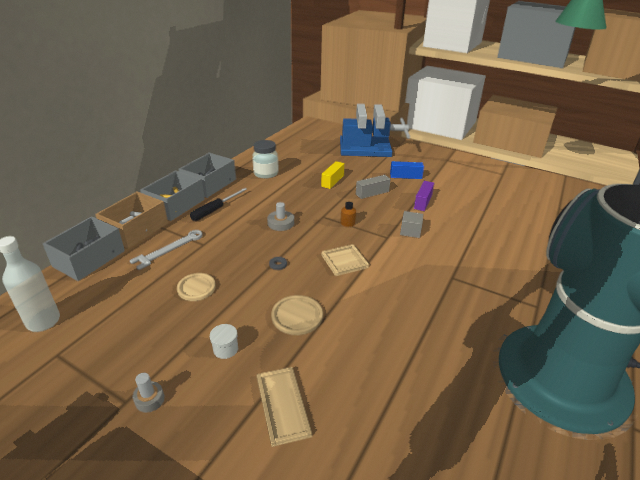

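Top view: large wheel (349,187), small wheel (140,227), square stone (405,302), grey long stone (455,239); rests: small round (235,182), large round (250,267), square (328,268), long (180,300); tin (195,240), oil pot (386,242).
Look-alikes for the long stone: yellow (455,188), blue (513,257) and purple (467,295). The choice is the grey one at (455,239). The other greys are the loose washer (294,221) and the screwdriver, and neither is meant. Now measuring, with one close crop.

```bash
python3 - <<'E'
from h import *
f=np.load("top0.npz");im,d=f["im"],f["d"]
P=cloud("top",d);cv2.imwrite("pics/crop0.png",cv2.resize(im[150:340,120:540,::-1],None,fx=1.9,fy=1.9,interpolation=cv2.INTER_CUBIC))
Z=P[...,2]
print("bench z",np.median(Z[330:350,200:500]))
hsv=cv2.cvtColor(im,cv2.COLOR_RGB2HSV)
things={"wl":(349,187,18,54),"ws":(140,227,18,54),"sq":(405,302,40,40),"lo":(455,239,40,40),"r_s":(235,182,10,10),"r_l":(250,267,10,10),"r_sq":(328,268,10,10),"r_lo":(180,300,10,10),"tin":(195,240,38,38),"pot":(386,242,55,55)}
for n,(u,v,h,t) in things.items():
    w=36
    sl=(slice(v-w,v+w),slice(u-w,u+w))
    z=Z[sl]; lo=h-7 if h>10 else 5.5
    m=((z>lo)&(z<h+9)).astype(np.uint8)
    if t>h: m=(z>10).astype(np.uint8)
    k,lab,st,ce=cv2.connectedComponentsWithStats(m)
    c=np.argmin([np.hypot(*(ce[i]-w)) if st[i,4]>25 else 1e9 for i in range(1,k)])+1
    mm=(lab==c).astype(np.uint8)
    cn=max(cv2.findContours(mm,0,2)[0],key=cv2.contourArea).reshape(-1,2)+[u-w,v-w]
    W=toworld("top",cn,h)[:,:2].astype(np.float32)
    (cx,cy),(a,b),an=cv2.minAreaRect(W)
    ang=an if a>=b else an+90
    print(n,"rect",np.round([cx,cy,a,b,ang],1),"circ",np.round(cv2.minEnclosingCircle(W)[0],1),"zmed",np.median(z[mm>0]).round(1),"zmax",z[mm>0].max().round(1))
    if t>h:
        q=(Z[sl]>44)&(mm>0); vv,uu=np.nonzero(q)
        print("   hub",toworld("top",[[uu.mean()+u-w,vv.mean()+v-w]],54).round(1),q.sum())
E
```

```text
bench z -0.2913692886227649
wl rect [ 645.4 -130.    62.    62.4  135.2] circ [ 645.1 -130.9] zmed 18.1 zmax 1300.6
   hub [[ 645.4 -130.6   54. ]] 57
ws rect [546.4 373.9  41.4  43.8 136.1] circ [546.4 373.9] zmed 20.3 zmax 1300.6
   hub [[546.3 373.   54. ]] 66
sq rect [ 367.5 -262.3   46.1   46.    15.4] circ [ 367.7 -263.1] zmed 39.4 zmax 47.2
lo rect [ 519.5 -382.7   92.2   30.    57.6] circ [ 518.8 -382.1] zmed 39.3 zmax 46.2
r_s rect [6.594e+02 1.470e+02 7.160e+01 7.090e+01 2.000e-01] circ [660.  147.9] zmed 8.4 zmax 17.6
r_l rect [449.6 109.2  89.2  91.8  90.1] circ [451.  109.3] zmed 8.9 zmax 17.1
r_sq rect [449.  -80.3  79.6  80.8 145.6] circ [449.5 -81. ] zmed 9.2 zmax 18.5
r_lo rect [370.2 278.8  62.1 121.9 136.6] circ [368.8 277.9] zmed 8.8 zmax 17.2
tin rect [511.6 236.8  42.9  42.5   1. ] circ [512.  236.3] zmed 38.0 zmax 43.7
pot rect [ 509.1 -217.5   16.4   18.9  179.6] circ [ 507.9 -216.3] zmed 55.0 zmax 60.2
```

View pics/crop0.png

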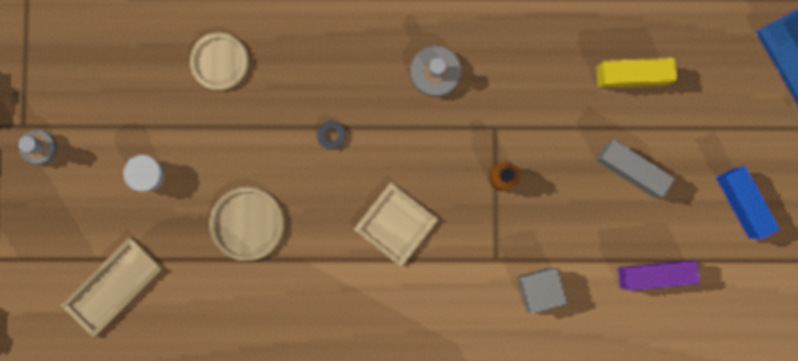

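Large wheel, small wheel, both grey stones and all four rests are confirmed in the crop. Starting with the small wheel, which is nearest: I'll square up the tool yaw and go over it.

```bash
python3 -m crank '[[[0,0,-0.12],[0,0,20],1],[[0,0,-0.12],[0,0,20],1],[[0,0,-0.12],[0,0,20],1],[[0,0,0],[0,0,0],1]]'
python3 -m crank '[[[0,0,0],[-15,-13,0],1],[[0,0,0],[-34,-28,0],1],[[0,0,0],[-34,-28,0],1],[[0,0,0],[-34,-28,0],1],[[0,0,0],[-34,-28,0],1],[[0,0,0],[-34,-28,0],1],[[0,0,0],[-34,-28,0],1],[[0,0,0],[-34,-28,0],1],[[0,0,0],[-34,-28,0],1],[[0,0,0],[-15,-13,0],1]]'
```

```text
clock: 0.43
tcp_pos: [236.2, 628.3, 165.4]
eef_rot: [[-1.0, -0.003, -0.004], [-0.003, 1.0, -0.009], [0.004, -0.009, -1.0]]
wrist_force: [-0.5, -1.7, -0.9]
finger_gap: 85.3
grip_force: 0.0
clock: 1.27
tcp_pos: [528.9, 390.7, 172.5]
eef_rot: [[-1.0, 0.006, 0.002], [0.006, 1.0, -0.001], [-0.002, -0.001, -1.0]]
wrist_force: [0.6, 0.8, 0.5]
finger_gap: 85.6
grip_force: 0.0
```

```bash
python3 -m crank '[[[0,0,0],[-7,-8,0],1],[[0,0,0],[0,0,0],1],[[0,0,0],[0,0,20],1],[[0,0,0],[0,0,20],1],[[0,0,0],[0,0,20],1],[[0,0,0],[0,0,0],1],[[0,0,0],[0,0,0],1]]'
```

```text
clock: 1.85
tcp_pos: [529.6, 386.5, 110.0]
eef_rot: [[-1.0, -0.001, -0.003], [-0.001, 1.0, -0.002], [0.003, -0.002, -1.0]]
wrist_force: [0.2, 0.0, -0.3]
finger_gap: 85.3
grip_force: 0.0
```

```bash
python3 -m crank '[[[0,0,0],[-17,-13,0],1],[[0,0,0],[0,0,10],1],[[0,0,0],[0,0,10],1],[[0,0,0],[0,0,0],1],[[0,0,0],[0,0,0],1]]'; python3 - <<'E'
from h import *
im,d=grab_frame("side");cv2.imwrite("pics/s1.png",cv2.resize(im[200:480,0:370,::-1],None,fx=2,fy=2))
E
```

```text
clock: 2.27
tcp_pos: [547.8, 373.1, 90.6]
eef_rot: [[-1.0, -0.0, -0.002], [-0.0, 1.0, -0.001], [0.002, -0.001, -1.0]]
wrist_force: [-0.3, -0.3, -0.0]
finger_gap: 85.5
grip_force: 0.0
```

View pics/s1.png

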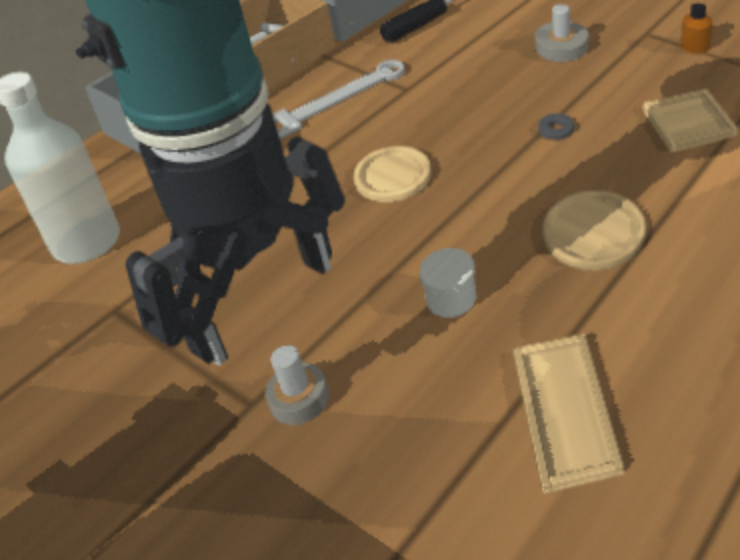

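The crop shows the open fingers, tips near (215,355) and (320,265), straddling the hub at (287,355). I'll descend and close.

```bash
python3 -m crank '[[[0,0,0],[0,0,15],1],[[0,0,0],[0,0,15],1],[[0,0,0],[0,0,15],1],[[0,0,0],[0,0,12],1],[[0,0,0],[0,0,8],1],[[0,0,0],[0,0,0],1],[[0,0,0],[0,0,0],1]]' 50
python3 -m crank '[[[0,0,0],[0,0,0],-1],[[0,0,0],[0,0,0],-1],[[0,0,0],[0,0,0],-1],[[0,0,0],[0,0,0],-1],[[0,0,0],[0,0,0],-1],[[0,0,0],[0,0,0],-1],[[0,0,0],[0,0,0],-1],[[0,0,0],[0,0,0],-1],[[0,0,0],[0,0,0],-1],[[0,0,0],[0,0,0],-1]]' 50
```

```text
clock: 2.9
tcp_pos: [548.6, 372.7, 25.6]
eef_rot: [[-1.0, -0.0, -0.001], [-0.0, 1.0, -0.001], [0.001, -0.001, -1.0]]
wrist_force: [-0.0, 0.1, 0.3]
finger_gap: 85.9
grip_force: 0.0
clock: 3.73
tcp_pos: [549.4, 373.3, 26.9]
eef_rot: [[-1.0, -0.0, 0.001], [-0.0, 1.0, 0.001], [-0.001, 0.001, -1.0]]
wrist_force: [-0.4, -1.0, 4.6]
finger_gap: 18.6
grip_force: 48.9
```

```bash
python3 -m crank '[[[0,0,0],[0,0,-10],-1],[[0,0,0],[0,0,-20],-1],[[0,0,0],[0,0,-25],-1],[[0,0,0],[0,0,-25],-1],[[0,0,0],[0,0,-20],-1],[[0,0,0],[0,0,0],-1]]'
python3 -m crank '[[[0,0,0],[-6,-12,0],-1],[[0,0,0],[-12,-24,0],-1],[[0,0,0],[-16,-32,0],-1],[[0,0,0],[-16,-32,0],-1],[[0,0,0],[-16,-32,0],-1],[[0,0,0],[-16,-32,0],-1],[[0,0,0],[-16,-32,0],-1],[[0,0,0],[-12,-24,0],-1],[[0,0,0],[-3,-6,0],-1],[[0,0,0],[0,0,0],-1]]'
python3 -m crank '[[[0,0,0],[0,0,0],-1],[[0,0,0],[0,0,0],-1]]'
```

```text
clock: 4.23
tcp_pos: [551.7, 374.5, 131.8]
eef_rot: [[-1.0, -0.0, 0.007], [-0.0, 1.0, 0.004], [-0.007, 0.004, -1.0]]
wrist_force: [1.4, 0.9, -0.2]
finger_gap: 18.2
grip_force: 48.9
clock: 5.07
tcp_pos: [661.4, 143.5, 123.4]
eef_rot: [[-1.0, 0.004, -0.004], [0.004, 1.0, -0.001], [0.004, -0.001, -1.0]]
wrist_force: [0.2, 0.5, -1.1]
finger_gap: 18.5
grip_force: 49.1
clock: 5.23
tcp_pos: [660.7, 147.5, 124.8]
eef_rot: [[-1.0, -0.001, -0.003], [-0.001, 1.0, 0.0], [0.003, 0.0, -1.0]]
wrist_force: [0.2, -0.2, -1.7]
finger_gap: 18.8
grip_force: 49.1
```

```bash
python3 -m crank '[[[0,0,0],[-1,0,10],-1],[[0,0,0],[0,0,20],-1],[[0,0,0],[0,0,20],-1],[[0,0,0],[0,0,20],-1],[[0,0,0],[0,0,12],-1],[[0,0,0],[0,0,5],-1],[[0,0,0],[0,0,0],-1],[[0,0,0],[0,0,0],-1]]'
python3 - <<'E'
from h import *
im,d=grab_frame("side");cv2.imwrite("pics/s2.png",cv2.resize(im[180:380,100:370,::-1],None,fx=2.5,fy=2.5))
E
```

```text
clock: 5.9
tcp_pos: [663.2, 147.5, 39.5]
eef_rot: [[-1.0, -0.001, 0.0], [-0.001, 1.0, 0.0], [-0.0, 0.0, -1.0]]
wrist_force: [0.0, -0.6, -1.7]
finger_gap: 19.0
grip_force: 49.0
```

View pics/s2.png

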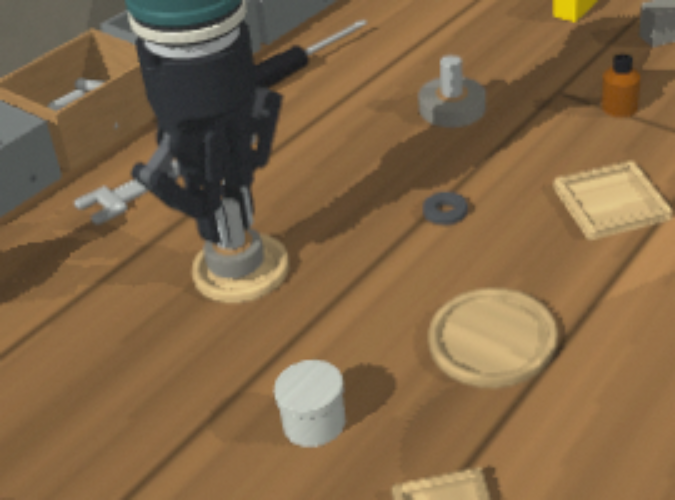

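The wheel (235,255) is hovering within the rim of the small rest (240,268). Setting it down.

```bash
python3 -m crank '[[[0,0,0],[0,0,3],-1],[[0,0,0],[0,0,3],-1],[[0,0,0],[0,0,1],-1],[[0,0,0],[0,0,0],-1],[[0,0,0],[0,0,0],-1]]'
python3 -m crank '[[[0,0,0],[0,0,1],-1],[[0,0,0],[0,0,0],-1],[[0,0,0],[0,0,0],-1]]'
python3 -m crank '[[[0,0,0],[0,0,1],-1],[[0,0,0],[0,0,0],-1],[[0,0,0],[0,0,0],-1]]'
```

```text
clock: 6.37
tcp_pos: [663.1, 146.9, 32.4]
eef_rot: [[-1.0, -0.0, 0.0], [-0.0, 1.0, 0.0], [-0.0, 0.0, -1.0]]
wrist_force: [-0.1, 1.1, -1.4]
finger_gap: 18.3
grip_force: 49.0
clock: 6.62
tcp_pos: [663.0, 146.9, 31.3]
eef_rot: [[-1.0, -0.0, -0.0], [-0.0, 1.0, -0.0], [0.0, -0.0, -1.0]]
wrist_force: [-0.1, -0.3, -1.7]
finger_gap: 18.6
grip_force: 49.0
clock: 6.87
tcp_pos: [663.3, 147.0, 30.9]
eef_rot: [[-1.0, -0.0, 0.0], [-0.0, 1.0, 0.0], [-0.0, 0.0, -1.0]]
wrist_force: [-2.0, -0.1, 3.4]
finger_gap: 18.3
grip_force: 49.6
```

```bash
python3 -m crank '[[[0,0,0],[0,0,0],0.3],[[0,0,0],[0,0,0],1],[[0,0,0],[0,0,0],1],[[0,0,0],[0,0,0],1],[[0,0,0],[0,0,0],1],[[0,0,0],[0,0,0],1]]'
python3 -m crank '[[[0,0,0],[0,0,-10],1],[[0,0,0],[0,0,-20],1],[[0,0,0],[0,0,-25],1],[[0,0,0],[0,0,-25],1],[[0,0,0],[0,0,-15],1],[[0,0,0],[0,0,0],1]]'
python3 -m crank '[[[0,0,0],[0,-12,0],1],[[0,0,0],[2,-24,0],1],[[0,0,0],[2,-35,0],1],[[0,0,0],[2,-35,0],1],[[0,0,0],[2,-35,0],1],[[0,0,0],[2,-35,0],1],[[0,0,0],[2,-35,0],1],[[0,0,0],[2,-35,0],1],[[0,0,0],[2,-22,0],1],[[0,0,0],[0,-10,0],1]]'
python3 -m crank '[[[0,0,0],[0,0,0],1],[[0,0,0],[0,0,0],1],[[0,0,0],[0,0,0],1]]'
python3 - <<'E'
from h import *
im,d=grab_frame("side");cv2.imwrite("pics/s3.png",cv2.resize(im[150:350,130:400,::-1],None,fx=2.5,fy=2.5))
E
```

```text
clock: 7.37
tcp_pos: [663.1, 147.0, 30.2]
eef_rot: [[-1.0, -0.0, -0.0], [-0.0, 1.0, -0.0], [0.0, -0.0, -1.0]]
wrist_force: [0.4, 0.2, -0.5]
finger_gap: 85.1
grip_force: 0.0
clock: 7.87
tcp_pos: [666.6, 147.6, 131.5]
eef_rot: [[-1.0, -0.0, 0.009], [-0.0, 1.0, 0.002], [-0.009, 0.002, -1.0]]
wrist_force: [0.9, 0.5, 0.4]
finger_gap: 85.1
grip_force: 0.0
clock: 8.7
tcp_pos: [644.7, -134.9, 122.9]
eef_rot: [[-1.0, 0.003, -0.004], [0.003, 1.0, -0.0], [0.004, -0.0, -1.0]]
wrist_force: [1.0, 0.8, 0.2]
finger_gap: 85.2
grip_force: 0.0
clock: 8.95
tcp_pos: [646.7, -129.7, 124.4]
eef_rot: [[-1.0, -0.001, -0.001], [-0.001, 1.0, 0.001], [0.001, 0.001, -1.0]]
wrist_force: [-0.3, 1.1, -0.0]
finger_gap: 85.4
grip_force: 0.0
```

View pics/s3.png

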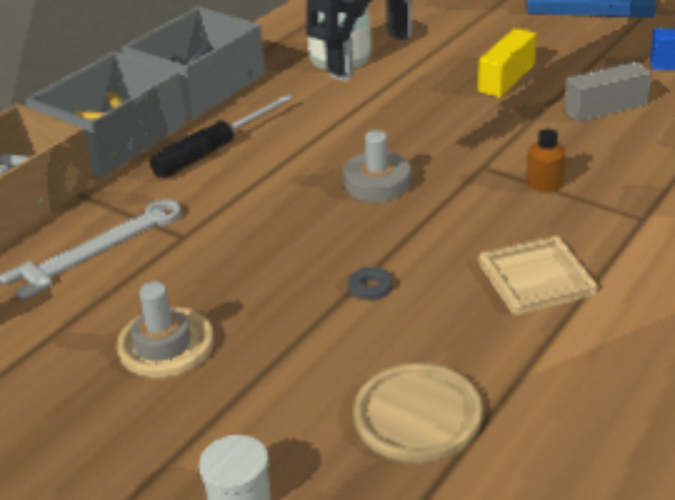

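The small wheel (160,335) sits inside its rest (165,342). The gripper is over the large wheel's hub (376,150). Descending and gripping.

```bash
python3 -m crank '[[[0,0,0],[2,-1,10],1],[[0,0,0],[0,0,20],1],[[0,0,0],[0,0,20],1],[[0,0,0],[0,0,20],1],[[0,0,0],[0,0,15],1],[[0,0,0],[0,0,9],1],[[0,0,0],[0,0,4],1],[[0,0,0],[0,0,0],1],[[0,0,0],[0,0,0],1]]'
python3 -m crank '[[[0,0,0],[0,0,0],-1],[[0,0,0],[0,0,0],-1],[[0,0,0],[0,0,0],-1],[[0,0,0],[0,0,0],-1],[[0,0,0],[0,0,0],-1],[[0,0,0],[0,0,0],-1],[[0,0,0],[0,0,0],-1],[[0,0,0],[0,0,0],-1],[[0,0,0],[0,0,0],-1],[[0,0,0],[0,0,0],-1]]' 60
```

```text
clock: 9.75
tcp_pos: [645.6, -131.7, 27.7]
eef_rot: [[-1.0, -0.001, 0.001], [-0.001, 1.0, -0.0], [-0.001, -0.0, -1.0]]
wrist_force: [0.6, -0.5, 0.1]
finger_gap: 85.3
grip_force: 0.0
clock: 10.58
tcp_pos: [645.6, -132.3, 27.9]
eef_rot: [[-1.0, -0.0, 0.001], [-0.0, 1.0, -0.0], [-0.001, -0.0, -1.0]]
wrist_force: [-1.3, -0.0, 4.4]
finger_gap: 17.7
grip_force: 58.7
```

```bash
python3 -m crank '[[[0,0,0],[0,0,-10],-1],[[0,0,0],[0,0,-20],-1],[[0,0,0],[0,0,-25],-1],[[0,0,0],[0,0,-25],-1],[[0,0,0],[0,0,-20],-1],[[0,0,0],[0,0,0],-1]]'
python3 -m crank '[[[0,0,0],[12,15,0],-1],[[0,0,0],[20,25,0],-1],[[0,0,0],[23,28,0],-1],[[0,0,0],[23,28,0],-1],[[0,0,0],[23,28,0],-1],[[0,0,0],[23,28,0],-1],[[0,0,0],[23,28,0],-1],[[0,0,0],[23,28,0],-1],[[0,0,0],[18,23,0],-1],[[0,0,0],[8,10,0],-1]]'
python3 -m crank '[[[0,0,0],[0,0,0],-1],[[0,0,0],[0,0,0],-1],[[0,0,0],[0,0,0],-1]]'
```

```text
clock: 11.08
tcp_pos: [648.1, -132.7, 132.5]
eef_rot: [[-1.0, -0.0, 0.008], [-0.0, 1.0, -0.002], [-0.008, -0.002, -1.0]]
wrist_force: [0.9, -0.3, -0.9]
finger_gap: 18.4
grip_force: 58.6
clock: 11.92
tcp_pos: [444.7, 110.7, 125.1]
eef_rot: [[-1.0, -0.002, -0.005], [-0.002, 1.0, 0.0], [0.005, 0.0, -1.0]]
wrist_force: [0.6, 0.6, -1.6]
finger_gap: 18.0
grip_force: 58.8
clock: 12.17
tcp_pos: [449.6, 108.3, 126.9]
eef_rot: [[-1.0, -0.0, 0.0], [-0.0, 1.0, -0.001], [-0.0, -0.001, -1.0]]
wrist_force: [0.2, 0.3, -1.8]
finger_gap: 18.1
grip_force: 58.8
```

```bash
python3 -m crank '[[[0,0,0],[-1,1,10],-1],[[0,0,0],[0,0,20],-1],[[0,0,0],[0,0,20],-1],[[0,0,0],[0,0,20],-1],[[0,0,0],[0,0,12],-1],[[0,0,0],[0,0,5],-1],[[0,0,0],[0,0,3],-1],[[0,0,0],[0,0,2],-1],[[0,0,0],[0,0,0],-1],[[0,0,0],[0,0,0],-1]]'
python3 -m crank '[[[0,0,0],[0,0,1],-1],[[0,0,0],[0,0,0],-1],[[0,0,0],[0,0,0],-1]]'
python3 -m crank '[[[0,0,0],[0,0,1],-1],[[0,0,0],[0,0,0],-1],[[0,0,0],[0,0,0],-1]]'
```

```text
clock: 13.0
tcp_pos: [451.1, 109.9, 36.0]
eef_rot: [[-1.0, 0.0, 0.002], [0.0, 1.0, 0.0], [-0.002, 0.0, -1.0]]
wrist_force: [0.4, -0.1, -3.2]
finger_gap: 18.1
grip_force: 58.8
clock: 13.25
tcp_pos: [450.5, 110.0, 34.8]
eef_rot: [[-1.0, -0.0, 0.001], [-0.0, 1.0, 0.0], [-0.001, 0.0, -1.0]]
wrist_force: [0.2, -0.0, -1.9]
finger_gap: 18.4
grip_force: 58.8
clock: 13.5
tcp_pos: [450.0, 109.9, 33.3]
eef_rot: [[-1.0, -0.0, 0.0], [-0.0, 1.0, -0.0], [-0.0, -0.0, -1.0]]
wrist_force: [-0.4, 0.1, -1.9]
finger_gap: 18.1
grip_force: 58.8
```

```bash
python3 -m crank '[[[0,0,0],[0,0,1],-1],[[0,0,0],[0,0,0],-1],[[0,0,0],[0,0,0],-1]]'
python3 -m crank '[[[0,0,0],[0,0,0.7],-1],[[0,0,0],[0,0,0],-1],[[0,0,0],[0,0,0],-1]]'
```

```text
clock: 13.75
tcp_pos: [449.9, 109.9, 32.2]
eef_rot: [[-1.0, -0.0, -0.0], [-0.0, 1.0, -0.0], [0.0, -0.0, -1.0]]
wrist_force: [-0.5, -0.3, -1.3]
finger_gap: 18.2
grip_force: 58.8
clock: 14.0
tcp_pos: [450.1, 109.9, 31.9]
eef_rot: [[-1.0, -0.0, -0.0], [-0.0, 1.0, -0.0], [0.0, -0.0, -1.0]]
wrist_force: [-2.8, -0.1, 3.3]
finger_gap: 18.2
grip_force: 59.5
```

```bash
python3 -m crank '[[[0,0,0],[0,0,0],0.3],[[0,0,0],[0,0,0],1],[[0,0,0],[0,0,0],1],[[0,0,0],[0,0,0],1],[[0,0,0],[0,0,0],1],[[0,0,0],[0,0,-10],1],[[0,0,0],[0,0,-25],1],[[0,0,0],[0,0,-30],1],[[0,0,0],[0,0,-25],1],[[0,0,0],[0,0,-10],1]]'
python3 -m crank '[[[0,0,0],[2,-10,0],1],[[0,0,0],[5,-22,0],1],[[0,0,0],[8,-36,0],1],[[0,0,0],[8,-36,0],1],[[0,0,0],[8,-36,0],1],[[0,0,0],[8,-36,0],1],[[0,0,0],[8,-36,0],1],[[0,0,0],[8,-36,0],1],[[0,0,0],[8,-36,0],1],[[0,0,0],[8,-36,0],1]]'
python3 -m crank '[[[0,0,0],[7,-33,0],1],[[0,0,0],[4,-20,0],1],[[0,0,-0.09],[0,0,0],1],[[0,0,-0.09],[0,0,0],1],[[0,0,-0.09],[0,0,0],1],[[0,0,0],[0,0,0],1],[[0,0,0],[0,0,0],1]]'
python3 - <<'E'
from h import *
print(status.read_state()["joint_pos"].round(2))
im,d=grab_frame("top");cv2.imwrite("pics/t2.png",cv2.resize(im[150:340,120:540,::-1],None,fx=1.9,fy=1.9,interpolation=cv2.INTER_CUBIC))
P=cloud("top",d)[...,2]
for n,(u,v) in {"ws":(235,182),"wl":(250,267)}.items():
    w=26;z=P[v-w:v+w,u-w:u+w];q=(z>46)&(z<70);vv,uu=np.nonzero(q);print(n,"hub",toworld("top",[[uu.mean()+u-w,vv.mean()+v-w]],58).round(1),np.median(z[q]).round(1),q.sum())
E
```

```text
clock: 14.83
tcp_pos: [452.7, 110.5, 136.2]
eef_rot: [[-1.0, -0.0, 0.007], [-0.0, 1.0, 0.001], [-0.007, 0.001, -1.0]]
wrist_force: [0.7, 0.6, 0.6]
finger_gap: 85.6
grip_force: 0.0
clock: 15.67
tcp_pos: [376.7, -211.4, 129.9]
eef_rot: [[-1.0, 0.0, -0.002], [0.0, 1.0, 0.001], [0.002, 0.001, -1.0]]
wrist_force: [1.4, 0.7, -0.4]
finger_gap: 85.1
grip_force: 0.0
clock: 16.25
tcp_pos: [366.8, -262.7, 130.1]
eef_rot: [[-0.964, -0.264, -0.002], [-0.264, 0.964, 0.002], [0.002, 0.002, -1.0]]
wrist_force: [0.3, -0.1, -0.4]
finger_gap: 85.2
grip_force: 0.0
[-0.68 -0.07  2.17 -0.    1.05 -2.51]
ws hub [[659.4 148.5  58. ]] 57.7 60
wl hub [[450.8 111.5  58. ]] 57.4 59
```

View pics/t2.png

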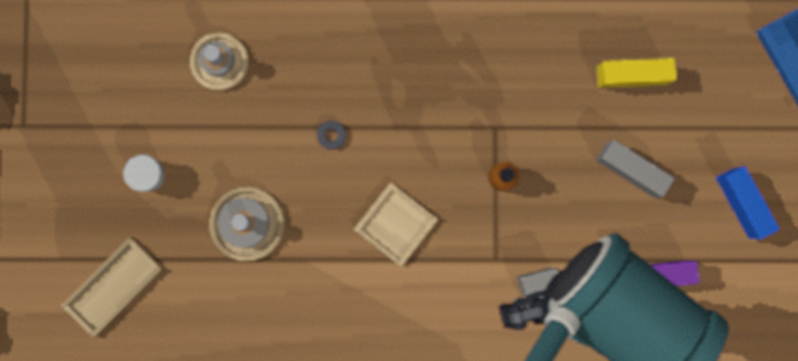

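Both wheels are centred in their rests: hubs at (659,148) and (451,111), tops at z≈57.5, so the undersides are at 4 mm. Joint 6 is too near its limit, so I'll take the square stone across its other pair of sides.

```bash
python3 -m crank '[[[0,0,0.05],[0,0,0],1],[[0,0,0.12],[0,0,0],1],[[0,0,0.12],[0,0,0],1],[[0,0,0.12],[0,0,0],1],[[0,0,0.12],[0,0,0],1],[[0,0,0.12],[0,0,0],1],[[0,0,0.12],[0,0,0],1],[[0,0,0.12],[0,0,0],1],[[0,0,0.12],[0,0,0],1],[[0,0,0.12],[0,0,0],1]]'
python3 -m crank '[[[0,0,0.12],[0,0,0],1],[[0,0,0.12],[0,0,0],1],[[0,0,0.12],[0,0,0],1],[[0,0,0.08],[0,0,0],1],[[0,0,0],[0,0,0],1],[[0,0,0],[0,0,20],1],[[0,0,0],[0,0,20],1],[[0,0,0],[0,0,0],1],[[0,0,0],[0,0,0],1]]'
python3 -c "
from h import *
s=status.read_state();print(s['joint_pos'].round(2), s['eef_rot'][:2,:2].T@(np.array([367.6,-262.7])-s['tcp_pos'][:2]))"
```

```text
clock: 17.13
tcp_pos: [367.8, -262.8, 131.1]
eef_rot: [[-0.647, 0.763, -0.001], [0.763, 0.647, 0.0], [0.001, -0.0, -1.0]]
wrist_force: [0.6, 0.0, -0.0]
finger_gap: 85.8
grip_force: 0.0
clock: 17.88
tcp_pos: [366.9, -262.1, 90.4]
eef_rot: [[-0.269, 0.963, -0.003], [0.963, 0.269, 0.002], [0.003, -0.002, -1.0]]
wrist_force: [0.2, -0.1, -0.3]
finger_gap: 85.5
grip_force: 0.0
[-0.68 -0.02  2.2  -0.    0.96 -0.95] [-0.78353239  0.46502647]
```

```bash
python3 -m crank '[[[0,0,0],[-1,0,10],1],[[0,0,0],[0,0,18],1],[[0,0,0],[0,0,18],1],[[0,0,0],[0,0,16],1],[[0,0,0],[0,0,10],1],[[0,0,0],[0,0,5],1],[[0,0,0],[0,0,0],1],[[0,0,0],[0,0,0],1]]'
python3 -m crank '[[[0,0,0],[0,0,0],-1],[[0,0,0],[0,0,0],-1],[[0,0,0],[0,0,0],-1],[[0,0,0],[0,0,0],-1],[[0,0,0],[0,0,0],-1],[[0,0,0],[0,0,0],-1],[[0,0,0],[0,0,0],-1],[[0,0,0],[0,0,0],-1]]' 60
python3 -m crank '[[[0,0,0],[0,0,-10],-1],[[0,0,0],[0,0,-20],-1],[[0,0,0],[0,0,-25],-1],[[0,0,0],[0,0,-25],-1],[[0,0,0],[0,0,-25],-1],[[0,0,0],[0,0,-10],-1],[[0,0,0],[0,0,0],-1],[[0,0,0],[0,0,0],-1]]'
```

```text
clock: 18.55
tcp_pos: [368.9, -264.5, 15.0]
eef_rot: [[-0.268, 0.963, 0.001], [0.963, 0.268, -0.0], [-0.001, 0.0, -1.0]]
wrist_force: [-0.6, -0.0, 0.7]
finger_gap: 85.6
grip_force: 0.0
clock: 19.22
tcp_pos: [369.3, -264.8, 15.6]
eef_rot: [[-0.268, 0.963, 0.002], [0.963, 0.268, -0.001], [-0.002, 0.001, -1.0]]
wrist_force: [-0.4, -0.7, 6.2]
finger_gap: 45.1
grip_force: 63.3
clock: 19.88
tcp_pos: [368.2, -263.9, 129.4]
eef_rot: [[-0.268, 0.964, 0.0], [0.964, 0.268, -0.0], [-0.0, 0.0, -1.0]]
wrist_force: [-0.6, -0.1, -2.9]
finger_gap: 44.9
grip_force: 62.5
```

```bash
python3 - <<'E'
from h import *
im=np.load("top0.npz")["im"];hsv=cv2.cvtColor(im,cv2.COLOR_RGB2HSV)
for n,(u,v),w in(("sq",(328,268),34),("lo",(180,300),40)):
    h=hsv[v-w:v+w,u-w:u+w]
    m=((h[...,2]>140)).astype(np.uint8)
    t,_=cv2.threshold(h[...,2],0,255,cv2.THRESH_OTSU);m=(h[...,2]>t).astype(np.uint8)
    cn=max(cv2.findContours(m,0,2)[0],key=cv2.contourArea).reshape(-1,2)+[u-w,v-w]
    W=toworld("top",cn,8)[:,:2].astype(np.float32);print(n,t,cv2.minAreaRect(W))
s=status.read_state();R=s["eef_rot"][:2,:2];print(R.T@(np.array([449.2,-80.6])-s["tcp_pos"][:2]))
E
```

```text
sq 151.0 ((403.6537780761719, -89.66886901855469), (146.37811279296875, 139.01971435546875), 52.23222732543945)
lo 151.0 ((369.6438293457031, 279.5577697753906), (56.3448371887207, 120.58782958984375), 45.6568603515625)
[154.92207922 127.08857268]
```

```bash
python3 -m crank '[[[0,0,0],[10,8.5,0],-1],[[0,0,0],[20,17,0],-1],[[0,0,0],[25,21,0],-1],[[0,0,0],[25,21,0],-1],[[0,0,0],[25,21,0],-1],[[0,0,0],[25,21,0],-1],[[0,0,0],[15,12.6,0],-1],[[0,0,0],[8,6.7,0],-1],[[0,0,0],[0,0,0],-1]]'
python3 -m crank '[[[0,0,-0.115],[0,0,0],-1],[[0,0,-0.115],[0,0,0],-1],[[0,0,-0.115],[0,0,10],-1],[[0,0,-0.115],[0,0,20],-1],[[0,0,-0.115],[0,0,20],-1],[[0,0,-0.115],[0,0,10],-1],[[0,0,0],[0,0,0],-1],[[0,0,0],[0,0,0],-1]]'
python3 - <<'E'
from h import *
im,d=grab_frame("side");cv2.imwrite("pics/s4.png",cv2.resize(im[170:320,230:450,::-1],None,fx=3,fy=3))
s=status.read_state();R=s["eef_rot"][:2,:2];print(s["joint_pos"].round(2),R.T@(np.array([451.2,-82])-s["tcp_pos"][:2]))
E
```

```text
clock: 20.63
tcp_pos: [450.6, -80.2, 127.4]
eef_rot: [[-0.27, 0.963, -0.004], [0.963, 0.27, 0.001], [0.002, -0.003, -1.0]]
wrist_force: [-0.1, -0.3, -2.0]
finger_gap: 45.0
grip_force: 62.3
clock: 21.3
tcp_pos: [449.7, -82.8, 68.1]
eef_rot: [[-0.817, 0.576, -0.004], [0.576, 0.817, 0.0], [0.003, -0.002, -1.0]]
wrist_force: [0.4, 0.2, -2.4]
finger_gap: 45.2
grip_force: 62.3
[-0.24  0.02  2.21 -0.    0.92 -1.19] [0.29460907 0.85573262]
```

View pics/s4.png

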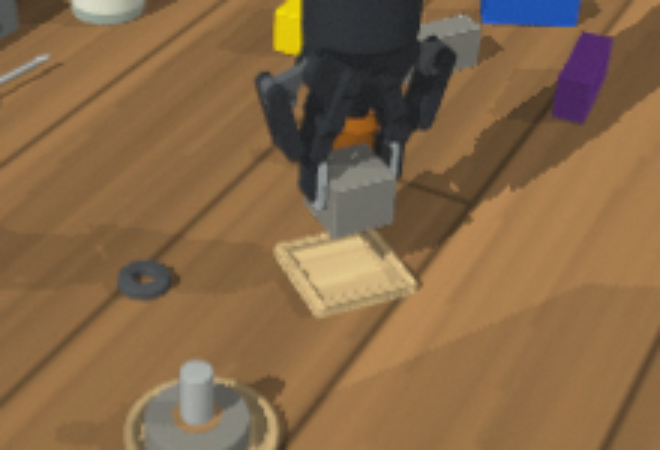

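The stone (355,190) is aligned with the square rest (345,272) and above it. Lowering.

```bash
python3 -m crank '[[[0,0,0],[0,1,10],-1],[[0,0,0],[0,0,15],-1],[[0,0,0],[0,0,10],-1],[[0,0,0],[0,0,5],-1],[[0,0,0],[0,0,3],-1],[[0,0,0],[0,0,2],-1],[[0,0,0],[0,0,0],-1],[[0,0,0],[0,0,0],-1],[[0,0,0],[0,0,0],-1]]'
```

```text
clock: 22.1
tcp_pos: [452.7, -81.5, 25.1]
eef_rot: [[-0.82, 0.573, 0.001], [0.573, 0.82, -0.0], [-0.001, 0.0, -1.0]]
wrist_force: [-0.3, 0.5, -2.5]
finger_gap: 45.0
grip_force: 62.4
```

```bash
python3 -m crank '[[[0,0,0],[1,-1,2],-1],[[0,0,0],[0,0,1],-1],[[0,0,0],[0,0,0],-1],[[0,0,0],[0,0,1],-1],[[0,0,0],[0,0,0],-1],[[0,0,0],[0,0,0],-1]]'
python3 -m crank '[[[0,0,0],[0,0,1],-1],[[0,0,0],[0,0,0],-1],[[0,0,0],[0,0,0],-1]]'
```

```text
clock: 22.6
tcp_pos: [450.7, -81.6, 20.5]
eef_rot: [[-0.82, 0.573, -0.0], [0.573, 0.82, 0.0], [0.0, -0.0, -1.0]]
wrist_force: [-0.9, -0.4, -1.9]
finger_gap: 45.0
grip_force: 62.4
clock: 22.85
tcp_pos: [450.9, -81.6, 19.6]
eef_rot: [[-0.82, 0.573, 0.0], [0.573, 0.82, -0.0], [-0.0, 0.0, -1.0]]
wrist_force: [0.0, -0.4, -1.9]
finger_gap: 44.9
grip_force: 62.4
```

```bash
python3 -m crank '[[[0,0,0],[0,0,0.7],-1],[[0,0,0],[0,0,0],-1],[[0,0,0],[0,0,0],-1]]'; python3 -m crank '[[[0,0,0],[0,0,0.5],-1],[[0,0,0],[0,0,0],-1],[[0,0,0],[0,0,0],-1]]'
```

```text
clock: 23.1
tcp_pos: [450.9, -81.6, 19.6]
eef_rot: [[-0.82, 0.573, -0.0], [0.573, 0.82, -0.0], [0.0, -0.0, -1.0]]
wrist_force: [-2.4, -0.3, 5.8]
finger_gap: 45.1
grip_force: 63.2
clock: 23.35
tcp_pos: [450.9, -81.6, 19.6]
eef_rot: [[-0.82, 0.573, -0.0], [0.573, 0.82, 0.0], [0.0, -0.0, -1.0]]
wrist_force: [-4.9, 1.2, 9.4]
finger_gap: 44.6
grip_force: 64.0
```

```bash
python3 -m crank '[[[0,0,0],[0,0,0],0.5],[[0,0,0],[0,0,0],1],[[0,0,0],[0,0,0],1],[[0,0,0],[0,0,0],1],[[0,0,0],[0,0,-10],1],[[0,0,0],[0,0,-25],1],[[0,0,0],[0,0,-30],1],[[0,0,0],[0,0,-30],1],[[0,0,0],[0,0,-20],1],[[0,0,0],[0,0,0],1]]'
python3 -m crank '[[[0,0,0.05],[0,0,0],1],[[0,0,0.12],[0,0,0],1],[[0,0,0.12],[0,0,0],1],[[0,0,0.12],[0,0,0],1],[[0,0,0.12],[0,0,0],1],[[0,0,0.12],[0,0,0],1],[[0,0,0.12],[0,0,0],1],[[0,0,0.12],[0,0,0],1],[[0,0,0.12],[0,0,0],1],[[0,0,0.12],[0,0,0],1]]'
python3 -m crank '[[[0,0,0.12],[0,0,0],1],[[0,0,0.12],[0,0,0],1],[[0,0,0.1],[0,0,0],1],[[0,0,0.055],[0,0,0],1],[[0,0,0],[0,0,0],1],[[0,0,0],[0,0,0],1]]'
python3 -c "
from h import *
s=status.read_state();R=s['eef_rot'][:2,:2];print(s['joint_pos'].round(2), np.degrees(np.arctan2(R[1,0],R[0,0])),R.T@(np.array([519.2,-382.4])-s['tcp_pos'][:2]))"
```

```text
clock: 24.18
tcp_pos: [454.8, -82.5, 139.4]
eef_rot: [[-0.82, 0.573, 0.01], [0.573, 0.82, -0.002], [-0.01, 0.004, -1.0]]
wrist_force: [0.9, 0.1, 0.2]
finger_gap: 85.3
grip_force: 0.0
clock: 25.02
tcp_pos: [450.1, -81.4, 132.8]
eef_rot: [[0.174, 0.985, -0.001], [0.985, -0.174, 0.0], [0.0, -0.001, -1.0]]
wrist_force: [0.1, -0.1, 0.6]
finger_gap: 85.8
grip_force: 0.0
clock: 25.52
tcp_pos: [450.3, -81.5, 133.0]
eef_rot: [[0.533, 0.846, -0.001], [0.846, -0.533, 0.0], [-0.0, -0.001, -1.0]]
wrist_force: [-0.4, -0.3, 0.2]
finger_gap: 85.2
grip_force: 0.0
[-0.23 -0.07  2.16 -0.    1.05  0.33] 57.784166754009775 [-217.8501902  218.7011224]
```

```bash
python3 -m crank '[[[0,0,0],[-10,10,0],1],[[0,0,0],[-20,20,0],1],[[0,0,0],[-26,26,0],1],[[0,0,0],[-26,26,0],1],[[0,0,0],[-26,26,0],1],[[0,0,0],[-26,26,0],1],[[0,0,0],[-26,26,0],1],[[0,0,0],[-26,26,0],1],[[0,0,0],[-20,20,0],1],[[0,0,0],[-12,13,0],1]]'
python3 -m crank '[[[0,0,0],[0,0,0],1],[[0,0,0],[0,0,15],1],[[0,0,0],[0,0,15],1],[[0,0,0],[0,0,0],1],[[0,0,0],[0,0,0],1]]'
python3 - <<'E'
from h import *
s=status.read_state();R=s['eef_rot'][:2,:2];print(np.degrees(np.arctan2(R[1,0],R[0,0])),R.T@(np.array([519.2,-382.4])-s['tcp_pos'][:2]))
im,d=grab_frame("side");cv2.imwrite("pics/s5.png",cv2.resize(im[120:300,280:460,::-1],None,fx=3,fy=3))
E
```

```text
clock: 26.35
tcp_pos: [519.4, -386.3, 133.1]
eef_rot: [[0.535, 0.845, 0.0], [0.845, -0.535, -0.001], [-0.001, 0.001, -1.0]]
wrist_force: [0.6, 0.2, 0.8]
finger_gap: 85.6
grip_force: 0.0
clock: 26.77
tcp_pos: [518.1, -381.3, 101.9]
eef_rot: [[0.534, 0.846, -0.003], [0.846, -0.534, 0.002], [0.001, -0.004, -1.0]]
wrist_force: [-0.2, -1.2, 0.2]
finger_gap: 85.2
grip_force: 0.0
57.7566379239409 [-0.32775431  1.49534939]
```

View pics/s5.png

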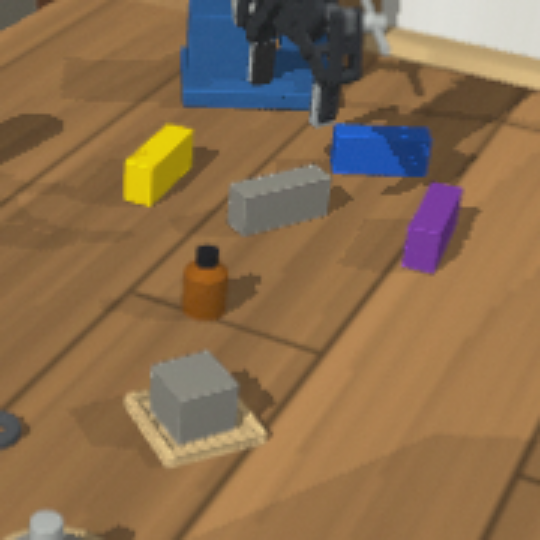

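The square stone (195,395) stands in its rest, the pot is upright at (205,285), and the fingers straddle the grey long stone (280,200). Descending and gripping.

```bash
python3 -m crank '[[[0,0,0],[0,1,10],1],[[0,0,0],[0,0,20],1],[[0,0,0],[0,0,20],1],[[0,0,0],[0,0,18],1],[[0,0,0],[0,0,12],1],[[0,0,0],[0,0,6],1],[[0,0,0],[0,0,0],1],[[0,0,0],[0,0,0],1]]'
python3 -m crank '[[[0,0,0],[0,0,0],-1],[[0,0,0],[0,0,0],-1],[[0,0,0],[0,0,0],-1],[[0,0,0],[0,0,0],-1],[[0,0,0],[0,0,0],-1],[[0,0,0],[0,0,0],-1],[[0,0,0],[0,0,0],-1],[[0,0,0],[0,0,0],-1],[[0,0,0],[0,0,0],-1]]' 70
python3 -m crank '[[[0,0,0],[0,0,-10],-1],[[0,0,0],[0,0,-20],-1],[[0,0,0],[0,0,-25],-1],[[0,0,0],[0,0,-25],-1],[[0,0,0],[0,0,-25],-1],[[0,0,0],[0,0,-15],-1],[[0,0,0],[0,0,0],-1],[[0,0,0],[0,0,0],-1]]'
python3 - <<'E'
from h import *
s=status.read_state();R=s['eef_rot'][:2,:2];print(s['joint_pos'].round(2),R.T@(np.array([370,279.2])-s['tcp_pos'][:2]))
im,d=grab_frame("top");Z=cloud("top",d)[...,2]
m=np.zeros((480,640),np.uint8);m[240:300,300:356]=((Z>36)&(Z<56))[240:300,300:356]
cn=max(cv2.findContours(m,0,2)[0],key=cv2.contourArea);print("sq",cv2.minAreaRect(toworld("top",cn,44)[:,:2].astype(np.float32)),np.median(Z[m>0]))
E
```

```text
clock: 27.48
tcp_pos: [520.5, -383.6, 17.8]
eef_rot: [[0.534, 0.845, 0.0], [0.845, -0.534, -0.0], [-0.0, 0.0, -1.0]]
wrist_force: [-0.1, -0.4, 0.3]
finger_gap: 85.3
grip_force: 0.0
clock: 28.23
tcp_pos: [520.8, -384.0, 18.4]
eef_rot: [[0.535, 0.845, 0.001], [0.845, -0.535, -0.001], [-0.0, 0.002, -1.0]]
wrist_force: [0.6, 1.0, 5.0]
finger_gap: 26.8
grip_force: 70.5
clock: 28.9
tcp_pos: [520.1, -383.4, 137.8]
eef_rot: [[0.535, 0.845, 0.001], [0.845, -0.535, -0.0], [-0.0, 0.001, -1.0]]
wrist_force: [0.3, 0.7, -3.8]
finger_gap: 26.7
grip_force: 69.7
[-0.67  0.28  1.76 -0.    1.1  -0.11] [ 479.77573178 -481.09825709]
sq ((450.5531311035156, -79.65184020996094), (45.68989562988281, 45.91203308105469), 55.075653076171875) 43.721098689582334
```

```bash
python3 -m crank '[[[0,0,0],[12,-12,0],-1],[[0,0,0],[20,-20,0],-1],[[0,0,0],[27,-27,0],-1],[[0,0,0],[27,-27,0],-1],[[0,0,0],[27,-27,0],-1],[[0,0,0],[27,-27,0],-1],[[0,0,0],[27,-27,0],-1],[[0,0,0],[27,-27,0],-1],[[0,0,0],[27,-27,0],-1],[[0,0,0],[27,-27,0],-1]]'
python3 -m crank '[[[0,0,0],[27,-27,0],-1],[[0,0,0],[27,-27,0],-1],[[0,0,0],[27,-27,0],-1],[[0,0,0],[27,-27,0],-1],[[0,0,0],[27,-27,0],-1],[[0,0,0],[27,-27,0],-1],[[0,0,0],[27,-27,0],-1],[[0,0,0],[24,-24,0],-1],[[0,0,0],[13,-13,0],-1],[[0,0,0],[5,-6,0],-1]]'
python3 -m crank '[[[0,0,0],[0,0,0],-1],[[0,0,-0.12],[0,0,0],-1],[[0,0,-0.12],[0,0,0],-1],[[0,0,-0.12],[0,0,0],-1],[[0,0,-0.12],[0,0,0],-1],[[0,0,-0.12],[0,0,0],-1],[[0,0,-0.12],[0,0,0],-1],[[0,0,-0.12],[0,0,0],-1],[[0,0,-0.12],[0,0,0],-1]]'
python3 -m crank '[[[0,0,-0.12],[0,0,0],-1],[[0,0,-0.12],[0,0,0],-1],[[0,0,-0.11],[0,0,0],-1],[[0,0,-0.06],[0,0,0],-1],[[0,0,0],[0,0,20],-1],[[0,0,0],[0,0,20],-1],[[0,0,0],[0,0,10],-1],[[0,0,0],[0,0,0],-1],[[0,0,0],[0,0,0],-1]]'
python3 - <<'E'
from h import *
s=status.read_state();R=s['eef_rot'][:2,:2];print(s['joint_pos'].round(2),np.degrees(np.arctan2(R[1,0],R[0,0])),R.T@(np.array([369.8,279.2])-s['tcp_pos'][:2]))
im,d=grab_frame("side");cv2.imwrite("pics/s6.png",cv2.resize(im[250:470,150:400,::-1],None,fx=2.5,fy=2.5))
E
```

```text
clock: 29.78
tcp_pos: [440.2, -39.4, 134.9]
eef_rot: [[0.535, 0.845, -0.005], [0.845, -0.535, 0.001], [-0.002, -0.004, -1.0]]
wrist_force: [1.2, 0.4, -1.5]
finger_gap: 26.5
grip_force: 69.7
clock: 30.62
tcp_pos: [368.2, 279.6, 135.2]
eef_rot: [[0.532, 0.847, -0.004], [0.847, -0.532, -0.002], [-0.003, -0.002, -1.0]]
wrist_force: [-0.6, -0.3, -2.7]
finger_gap: 26.7
grip_force: 69.7
clock: 31.37
tcp_pos: [370.1, 275.7, 136.0]
eef_rot: [[-0.39, 0.921, -0.002], [0.921, 0.39, -0.002], [-0.001, -0.003, -1.0]]
wrist_force: [0.2, -0.2, -2.6]
finger_gap: 26.5
grip_force: 69.7
clock: 32.12
tcp_pos: [369.8, 276.5, 86.3]
eef_rot: [[-0.721, 0.693, -0.003], [0.693, 0.721, -0.002], [0.0, -0.003, -1.0]]
wrist_force: [0.3, -0.2, -1.4]
finger_gap: 27.4
grip_force: 69.7
[ 0.59  0.    2.19 -0.    0.95 -0.22] 136.12276684036271 [1.85554503 1.97338626]
```

View pics/s6.png

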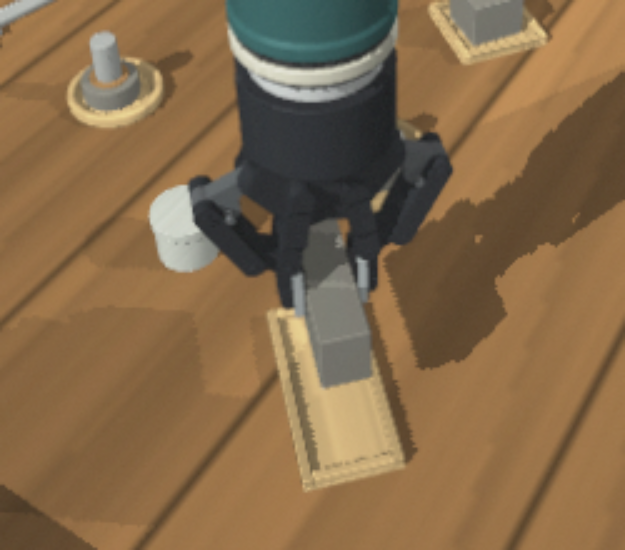

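The long stone (335,300) is aligned above its rest (335,400), clear of the tin (185,230). Lowering.

```bash
python3 -m crank '[[[0,0,0],[2,2,10],-1],[[0,0,0],[0,0,18],-1],[[0,0,0],[0,0,15],-1],[[0,0,0],[0,0,8],-1],[[0,0,0],[0,0,4],-1],[[0,0,0],[0,0,2],-1],[[0,0,0],[0,0,1],-1],[[0,0,0],[0,0,0],-1],[[0,0,0],[0,0,0],-1]]'
```

```text
clock: 32.92
tcp_pos: [371.1, 281.3, 30.1]
eef_rot: [[-0.722, 0.692, 0.001], [0.692, 0.722, 0.001], [-0.0, 0.002, -1.0]]
wrist_force: [0.4, 0.0, -3.5]
finger_gap: 26.7
grip_force: 69.8
```

```bash
python3 -m crank '[[[0,0,0],[0,-1,2],-1],[[0,0,0],[0,0,2],-1],[[0,0,0],[0,0,1],-1],[[0,0,0],[0,0,1],-1],[[0,0,0],[0,0,0],-1],[[0,0,0],[0,0,0],-1]]'
python3 -m crank '[[[0,0,0],[0,0,0.7],-1],[[0,0,0],[0,0,0],-1],[[0,0,0],[0,0,0],-1]]'
```

```text
clock: 33.42
tcp_pos: [369.7, 280.0, 23.3]
eef_rot: [[-0.722, 0.692, -0.0], [0.692, 0.722, -0.0], [0.0, -0.0, -1.0]]
wrist_force: [-0.5, 0.6, -2.7]
finger_gap: 26.6
grip_force: 69.8
clock: 33.67
tcp_pos: [369.7, 280.1, 22.7]
eef_rot: [[-0.722, 0.692, -0.0], [0.692, 0.722, -0.0], [0.0, -0.0, -1.0]]
wrist_force: [0.1, -0.7, -2.0]
finger_gap: 26.8
grip_force: 69.8
```

```bash
python3 -m crank '[[[0,0,0],[0,0,0.6],-1],[[0,0,0],[0,0,0],-1],[[0,0,0],[0,0,0],-1]]'
python3 -m crank '[[[0,0,0],[0,0,0.5],-1],[[0,0,0],[0,0,0],-1],[[0,0,0],[0,0,0],-1]]'
```

```text
clock: 33.92
tcp_pos: [369.9, 280.2, 22.3]
eef_rot: [[-0.722, 0.692, 0.0], [0.692, 0.722, 0.0], [-0.0, 0.0, -1.0]]
wrist_force: [-0.5, 0.0, 0.8]
finger_gap: 26.4
grip_force: 69.9
clock: 34.17
tcp_pos: [369.9, 280.2, 22.3]
eef_rot: [[-0.722, 0.692, 0.0], [0.692, 0.722, -0.0], [-0.0, 0.0, -1.0]]
wrist_force: [-3.2, -2.4, 4.8]
finger_gap: 26.6
grip_force: 70.9
```

```bash
python3 -m crank '[[[0,0,0],[0,0,0],0.3],[[0,0,0],[0,0,0],1],[[0,0,0],[0,0,0],1],[[0,0,0],[0,0,0],1],[[0,0,0],[0,0,0],1],[[0,0,0],[0,0,-10],1],[[0,0,0],[0,0,-25],1],[[0,0,0],[0,0,-35],1],[[0,0,0],[0,0,-35],1],[[0,0,0],[0,0,-20],1]]'
python3 -m crank '[[[0,0,0],[10,10,-10],1],[[0,0,0],[20,20,0],1],[[0,0,0],[25,25,0],1],[[0,0,0],[25,25,0],1],[[0,0,0],[25,25,0],1],[[0,0,0],[25,25,0],1],[[0,0,0],[15,15,0],1],[[0,0,0],[0,0,0],1],[[0,0,0],[0,0,0],1],[[0,0,0],[0,0,0],1]]'
python3 - <<'E'
from h import *
im,d=grab_frame("top");cv2.imwrite("pics/t3.png",cv2.resize(im[150:340,120:540,::-1],None,fx=1.9,fy=1.9))
Z=cloud("top",d)[...,2];w=30
for n,u,v,h in(("lo",180,300,44),("tin",195,240,38),("pot",386,242,55)):
    z=Z[v-w:v+w,u-w:u+w];m=((z>h-7)&(z<h+9)).astype(np.uint8)
    cn=max(cv2.findContours(m,0,2)[0],key=cv2.contourArea)+np.array([u-w,v-w]);print(n,cv2.minAreaRect(toworld("top",cn,h)[:,:2].astype(np.float32)),np.median(z[m>0]))
E
```

```text
clock: 35.0
tcp_pos: [371.4, 281.2, 151.2]
eef_rot: [[-0.722, 0.692, 0.004], [0.692, 0.722, 0.003], [-0.001, 0.005, -1.0]]
wrist_force: [1.7, 0.5, -0.0]
finger_gap: 85.2
grip_force: 0.0
clock: 35.83
tcp_pos: [365.3, 484.5, 156.6]
eef_rot: [[-0.722, 0.692, -0.0], [0.692, 0.722, -0.001], [-0.0, -0.001, -1.0]]
wrist_force: [-0.2, 0.4, 0.6]
finger_gap: 85.4
grip_force: 0.0
lo ((370.5903625488281, 280.3862609863281), (28.318527221679688, 89.47319030761719), 45.627830505371094) 43.80539538087082
tin ((511.6191101074219, 236.7710418701172), (42.89897537231445, 42.53812026977539), 1.0172075033187866) 37.660974446414805
pot ((510.26885986328125, -217.48526000976562), (16.410907745361328, 16.487873077392578), 89.56536865234375) 54.55068388746424
```

View pics/t3.png

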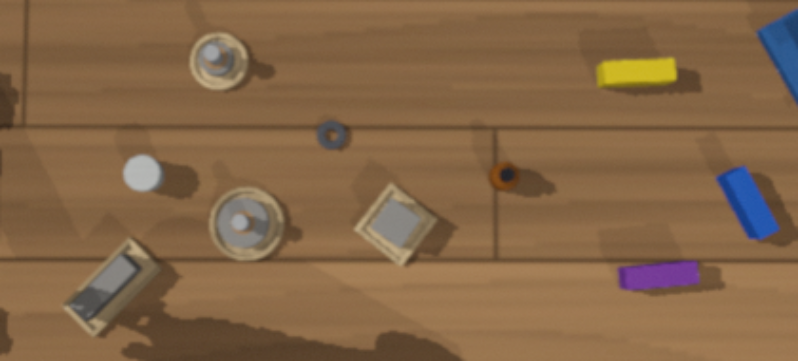

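All four pieces sit flat in their own rests: small wheel (218,58), large wheel (245,222), square stone (398,222), long stone (112,285). The tin (143,172) and pot (503,176) have not moved.

```bash
python3 -c "
from bench import robot
print(robot.hand_in())"
```

```text
the job is handed in; nothing more can be done
None
```

Both wheels and both stones are set down flat in their own rests and released, with the grease tin and oil pot still where they stood, and the job was handed in at about 36 s.

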